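# Turn a glued-up box in the ratchet cramp

### The arm

A 6-joint arm with a two-finger parallel gripper is mounted at the origin on the work surface. World frame = base frame: x ahead of the robot, y to its left, z up, the work surface at z = 0. Lengths are in m, angles in rad, forces in N, time in s.
With the tool pointing down it reaches from about 0.225 to 0.875 m from the base axis. Payload 3.4 kg.
Tool frame: the origin (TCP) lies at the very end of the fingers, on their centre line; the grasp point (between the pads) lies 19 mm behind it; z points along the fingers, y is the line along which they close (so a half turn about z gives the same grasp; the last joint's range is limited). The gripper opens to 85 mm and grips with 20 to 120 N. Pads are 22 mm wide; open, the fingers measure 114 mm over their backs; the gripper's body (76 mm by 85 mm) begins 54 mm behind the grasp point. The pads swing forward as they close: fully open they stand 13 mm farther back than shut.
Start: joints at [-1.465, 0.276, 1.505, -0, 1.361, -0.121], TCP at [0.129, -0.56, 0.231] pointing down, gripper open.
Joint ranges: [-2.89, 2.89], [-0.75, 2.08], [0.22, 2.7], [-1.18, 4.32], [0.11, 2.71], [-2.7, 2.7]. Speed limits (rad/s): [2.57, 2.57, 3.14, 3.14, 3.14, 3.14].

### API

Orientations are given as a unit quaternion [w, x, y, z].
In Python, from rig import manip gives the robot as it stands. The module is installed in compiled form; this text tells all that it offers.
- The arm moves only by the tool play_rows, never from a script. Its argument "motion" is a list of rows, each a list of 5 numbers: the shift along the tool's x, y, z in units of 40 mm (1.0 is 40 mm), then the turn about the tool's z in units of 10 degrees (1.0 is 10 degrees), then the finger opening in mm, from 0 to 85.4. A call has 1 to 5 rows; each row is the pose to reach, as a shift and turn from the pose commanded when the call began, along the tool's axes at that moment; what a row does not reach only later rows make up. A row lasts 1/8 s, in which the tool goes at most 62.5 mm and 10.7 degrees, less where a joint would pass 70% of its speed; a pose out of reach is approached as far as the arm can. A call with a gripper value outside its range is refused whole. The fingers move at their own pace and stop on an object; "newtons" is the grip in N (left out, the last holds). Time passes only in rows, so rows that repeat a pose let the fingers close. It gives the time, the measured TCP pose, the force, the opening and the grip force at its end, in the units of the state.
- manip.get_state(): the state, without advancing time (a new reading comes with each control period).
- manip.get_image(name): name is "side" or "top"; returns a dict with "img" (400x640x3 uint8, red, green, blue), "range_z" (400x640 float32, m along the optical axis (not along the pixel's ray), 0 where there is no reading), "fx", "fy", "cx", "cy" (pixels), "R" (3x3) and "t" (3): a world point X has camera coordinates R X + t. Camera axes: x right, y down, z forward; pixel columns grow to the right and rows downward; lengths in m; the calibration is good to about 2 mm. A picture is of the moment at which its call begins.
- manip.sign_off(): hands the job in; it is judged then, once.
The state is a dict: "clock": time; "qpos": joint angles; "qd": joint speeds; "effort": joint torques, N m; "position": TCP position; "ee_rot": TCP orientation; "contact_force": force on the tool from outside, world axes, zero at the start; "moment": the same for the moment, N m; "width": finger opening in m; "gripper_force": force on a finger pad.
Only numpy, scipy, OpenCV 4.12 (cv2) and the standard library are available. Lean on these libraries where they do the work, as an engineer would, in place of code of your own. Each camera call takes 0.05 s, during which the arm holds its last target. There are 200 camera calls.

### The job

The joints of the little wooden box have been pressed one way and now want pressing the other. Lift the ratchet pawl and hold it off until the jaw has run all the way back, lift the box out and stand it on the bench, then take it by its other two sides (the jaws leave no room for fingers) and set it back flat on the cramp's bed a quarter turn round, its long side along the cramp. Push the jaw up so that the pawl holds the box pinched firmly against the fixed jaw, and leave the things around it where they are.

Things in the scene. Friction and masses are not known exactly. Their poses are not given: they have to be found in the camera images.
- cramp: Ratchet assembly cramp bolted down, grey castings on a dark steel base 275 x 112 x 12 mm. Origin on the bench under mid-length; x along the clamping axis from gear housing to fixed jaw, y to the pawl's side, z up. In mm: housing x -110 to -20, y -41 to 53, top z 58; rack and guide bar stick out behind it to x -164, z 38. The bench is clear at x 0 to 145, y 70 to 200.
- fixed_face (a point): Foot of the fixed jaw's face, mid-width, on the flat bed's top (z 20 mm; bed 64 wide, from the housing to here); axes as the cramp's; it is at cramp x 100 mm. Fixed jaw, sliding jaw and sprung plate are all 56 mm wide and reach up to z 66 mm.
- jaw (a joint): Sliding jaw, m: 0 fully back on its stop, grows towards the fixed jaw (to 0.040). Gap from fixed jaw to uncompressed plate: 75 mm minus this. A damped spring (about 4 N) draws it back in about a second while the pawl is held off. Pushed forward it clicks over the ratchet (some 10 N in all, 15 N with the box pinched); let go, it slips back at most one tooth, 2.9 mm of jaw travel.
- jaw_knob (a point): Middle of the black upright push knob on top of the sliding jaw, a cylinder 20 mm in diameter and 30 mm tall (z 72 to 102 mm in the cramp's frame, 87 here; on the axis y 0; at cramp x -4 mm when the jaw is back); moves with the jaw; axes as the cramp's.
- plate (a joint): Sprung steel pressure plate on the front of the sliding jaw, m: 0 fully out, 0.010 pressed right in; 1.2 N per mm. Its face is 29 mm in front of the push knob's axis when out. Press it in by 4 mm or more with the jaw, to be left with a firm hold after the slip.
- pawl (a joint): Pawl, rad: near 0 with its nose at the root of a tooth; grows as it is swung off the wheel, to 0.40. The wheel is free above about 0.17; 0.25 is comfortable. Swinging off turns it clockwise seen from above. Its spring always brings it back to the wheel (about 0.9 N at the pin).
- pawl_pin (a point): Upright steel pin at the free end of the pawl, 10 mm in diameter; this point lies 12 mm below its top, which is at z 106 mm in the cramp's frame (the pin rises from z 68). At rest it is 78 mm towards -x and 11 mm towards +y of the pawl's pivot, and it moves outwards (cramp +y) to lift the pawl.
- pawl_pivot (a point): Axis of the pawl's pivot on the housing, at cramp x -25, y 39 mm; axes as the cramp's.
- box: Closed solid-looking box of pale wood with dark finger joints at its four corners, 66 (x) x 50 (y) x 48 mm (z), about 110 g; origin at the centre of its underside. At the start it is clamped on the bed with its 50 mm way along the cramp's axis, its ends sticking out on both sides of the jaws. Turning it either way round will do.
- tin_large: Bystander: paint tin, 76 mm in diameter, 90 mm tall, behind the cramp's housing. Origin under its centre.
- tin_small: Bystander: paint tin, 56 mm in diameter, 58 mm tall, beyond the fixed jaw. Origin under its centre.
- glue: Bystander: white glue bottle, 48 mm in diameter, 135 mm tall, on the pawl's side of the housing. Origin under its centre.
- tape: Bystander: roll of paper tape lying flat, 90 mm across, 24 mm high, on the pawl's side. Origin under its centre.
- brush: Bystander: paint brush lying on the side away from the pawl. Origin under its middle.
- driver: Bystander: screwdriver lying beyond the fixed jaw on the pawl's side. Origin under its middle.
- tub: Bystander: small open white plastic tub, 72 mm across, 42 mm high, behind the housing on the side away from the pawl. Origin under its centre.
- wheel_hub (a point): Centre of the toothed steel ratchet wheel lying on the housing (76 mm across, 28 teeth, z 60 to 68 mm in the cramp's frame; the hub rises to z 76 mm).

How it is judged:
By the outcome, as a careful person would: the job done as asked, in the order asked, and still so for the second after the job is handed in, with the robot touching nothing.
It also fails if it takes over 72 s, if anything falls off the work surface, if the arm or the gripper's body presses on something with over 40 N, if the wrist force passes 120 N, or if a joint passes its speed limit or range.

## Working session

There is one attempt and no reset: what is moved stays moved. The work goes in short steps, Python scripts to look and compute and a tool call to move; the robot and the scene stay as the last step left them, time stands still between calls to the robot, and variables do not carry over. Pictures are saved under pics/ and viewed, at most 10 in all, crops included, and the job is handed in when it is done.

Besides the shell and the picture viewer there is one more tool, called after "Emit:" by a JSON object that holds its "method" and its "body". play_rows: Moves the arm, as the interface text tells. Its arguments: {"type":"object","properties":{"motion":{"type":"array","items":{"type":"array","items":{"type":"number"}}},"newtons":{"type":"number"}},"required":["motion"]}

```bash
mkdir -p pics
cat > h.py <<'E'
import numpy as np, cv2
from rig import manip
def shot(cam,name,crop=None,scale=1):
    d=manip.get_image(cam); im=d["img"][:,:,::-1]
    np.savez('last_%s.npz'%cam,**d)
    if crop: im=im[crop[1]:crop[3],crop[0]:crop[2]]
    cv2.imwrite('pics/'+name,cv2.resize(im,None,fx=scale,fy=scale,interpolation=cv2.INTER_CUBIC)); return d
def load(cam): return np.load('last_%s.npz'%cam)
def px(d,u,v,z=None):
    """world point at pixel; z given -> intersect plane z, else use depth"""
    ray=np.array([(u-d["cx"])/d["fx"],(v-d["cy"])/d["fy"],1.]); R=d["R"];t=d["t"]
    o=-R.T@t; r=R.T@ray
    s=d["range_z"][int(round(v)),int(round(u))] if z is None else (z-o[2])/r[2]
    return o+s*r
def proj(d,X):
    c=d["R"]@np.array(X)+d["t"]; return d["fx"]*c[0]/c[2]+d["cx"],d["fy"]*c[1]/c[2]+d["cy"]
E
python3 - <<'E'
from h import *
for c in("top","side"):
    d=shot(c,c+'0.png',scale=1.25); print(c,d["R"].round(3).tolist(),d["t"],d["fx"])
s=manip.get_state(); print(s)
E
```

```text
top [[-0.023, -0.999, 0.026], [-0.987, 0.019, -0.157], [0.156, -0.029, -0.987]] [0.02993555 0.60288508 0.89918902] 389.69736723683224
side [[0.996, -0.082, -0.022], [-0.07, -0.656, -0.752], [0.047, 0.75, -0.659]] [-0.58393569  0.14006667  0.79579758] 419.10581303347897
{'clock': 0.1, 'qpos': array([-1.46503990e+00,  2.76541883e-01,  1.50598356e+00,  2.24582382e-05,
        1.36067611e+00, -1.20996923e-01]), 'qd': array([-0.00106755, -0.00075639, -0.00560379, -0.00072465,  0.0012999 ,
       -0.00057176]), 'effort': array([ 1.65179656e-03, -4.17698872e+01, -2.46404725e+01, -1.80509278e-04,
        5.81931658e-03,  1.71625658e-05]), 'position': array([ 0.12922542, -0.55983103,  0.23052957]), 'ee_rot': array([-8.04342353e-04,  9.93579691e-01,  1.13131565e-01,  1.71099804e-05]), 'contact_force': array([-0.44824226,  0.35009154, -0.09998205]), 'moment': array([-0.01210552, -0.00411107, -0.00119662]), 'gripper_force': 0.0, 'width': 0.08509609864506876}
```

View pics/top0.png

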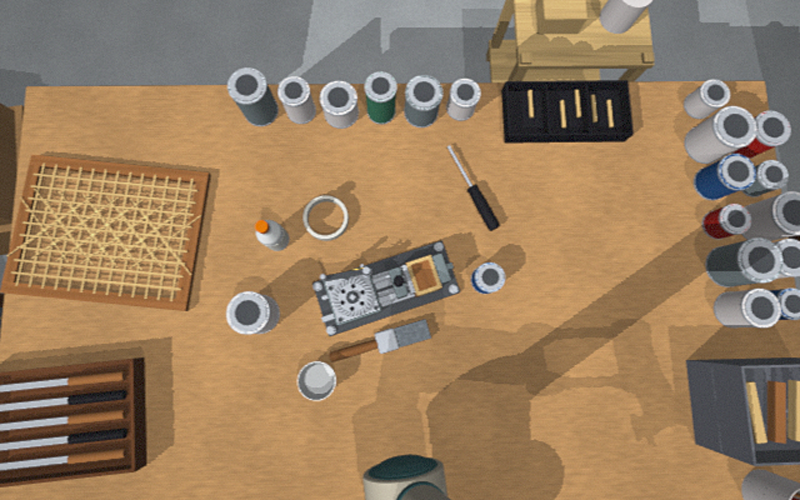

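View pics/side0.png

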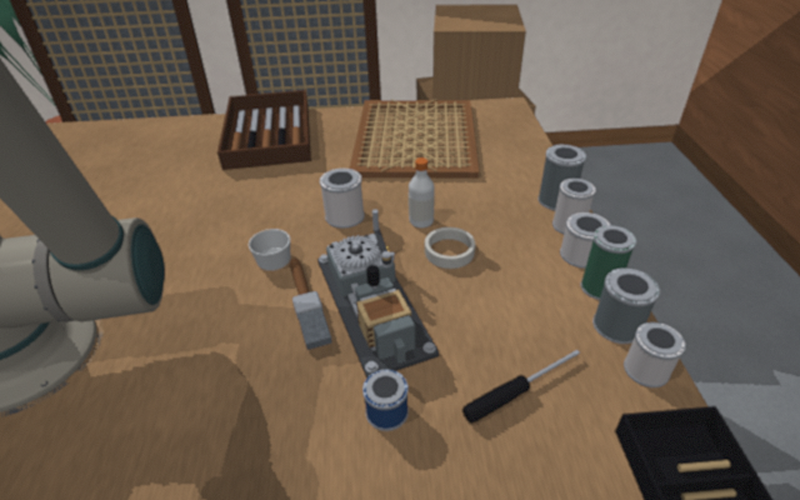

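The top view shows the cramp around (385,287) in the enlarged image, with the wheel at (352,297), knob at (398,281) and box at (424,274). The tape, glue, driver and brush lie around it. Next I'll enlarge the cramp in both views.

Run:
```python
from h import *
shot("top",'top1.png',(245,185,375,275),6)
shot("side",'side1.png',(250,160,360,310),4)
```

```text
(no output)
```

View pics/top1.png

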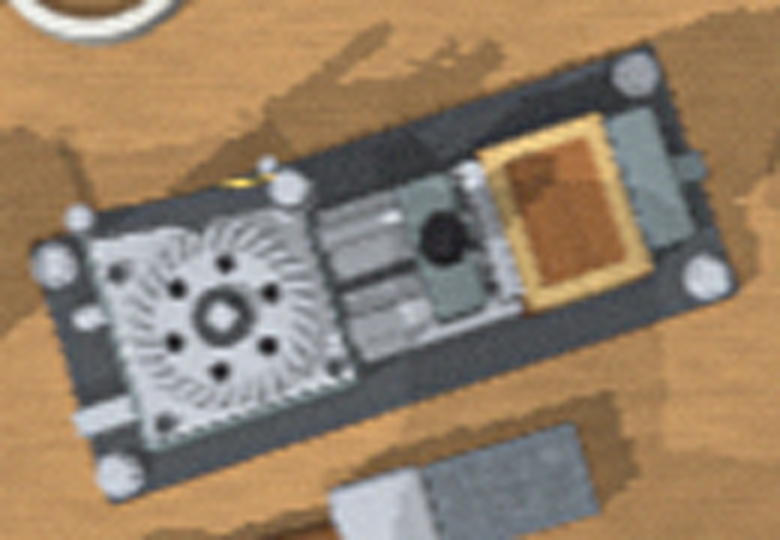

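View pics/side1.png

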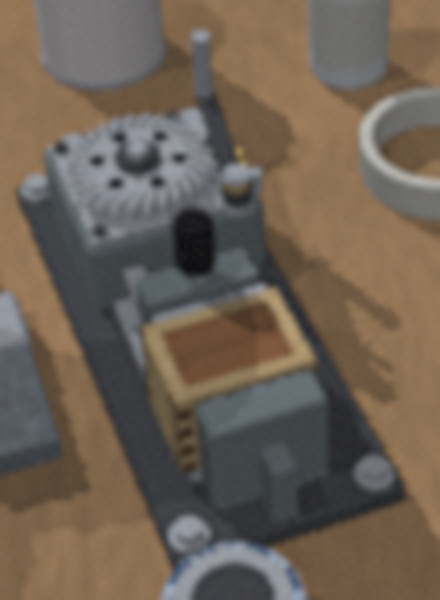

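The crop shows the base corners at (650,45), (738,285), (110,500) and (32,243). The pin top is at (78,217), the pivot at (290,187) and the knob top at (440,237). In the side crop the pin top is at (201,36) and the knob top at (194,218).

```bash
cat >> h.py <<'E'
def C(p,x,y,z):
    c,s=np.cos(p[2]),np.sin(p[2]); return np.array([p[0]+c*x-s*y,p[1]+s*x+c*y,z])
E
python3 - <<'E'
from h import *
from scipy.optimize import least_squares
dt=load("top"); ds=load("side")
T=lambda u,v:(245+(u+.5)/6-.5,185+(v+.5)/6-.5)
S=lambda u,v:(250+(u+.5)/4-.5,160+(v+.5)/4-.5)
obs=[(dt,T(650,45),(137.5,56,12)),(dt,T(738,285),(137.5,-56,12)),(dt,T(110,500),(-137.5,-56,12)),(dt,T(32,243),(-137.5,56,12)),
(dt,T(78,217),(-103,50,106)),(ds,S(201,36),(-103,50,106)),(ds,S(405,492),(137.5,56,12))]
def f(p):
    r=[]
    for d,uv,x in obs: r+=list(np.array(proj(d,C(p,*[a/1000 for a in x])))-uv)
    kn=C(p,p[3],0,.102)
    r+=list(np.array(proj(dt,kn))-T(440,235)); r+=list(np.array(proj(ds,kn))-S(194,216))
    return r
r=least_squares(f,[.45,0,-1.3,.015],loss='soft_l1'); p=r.x; print(p,np.degrees(p[2]));print(np.array(f(p)).reshape(-1,2).round(1))
np.save('p.npy',p)
for n,x in dict(pin=(-.103,.050,.106),knob=(p[3],0,.102),box=(.075,0,.068),ff=(.1,0,.02),place=(.075,.12,0)).items(): print(n,C(p,*x).round(4))
# depth check
u,v=T(575,210); b=px(dt,u,v); print('boxtop depth pt',b)
E
```

```text
[ 0.5359866   0.04574347 -1.2682782   0.02173957] -72.6669882773428
[[ 0.4 -0.5]
 [ 0.7  1.4]
 [-0.3  1.4]
 [-0.8  0.9]
 [ 0.7 -1. ]
 [ 0.8  0.4]
 [ 0.1 -1.7]
 [-0.  -0.4]
 [-0.2 -0. ]]
pin [0.553 0.159 0.106]
knob [0.5425 0.025  0.102 ]
box [ 0.5583 -0.0259  0.068 ]
ff [ 0.5658 -0.0497  0.02  ]
place [0.6729 0.0099 0.    ]
boxtop depth pt [ 0.55361995 -0.02912701  0.0685021 ]
```

```bash
cat >> h.py <<'E'
p=np.load('p.npy')
from scipy.spatial.transform import Rotation as Ro
def toC(X):
    c,s=np.cos(p[2]),np.sin(p[2]); d=np.array(X)[:2]-p[:2]; return np.array([c*d[0]+s*d[1],-s*d[0]+c*d[1],X[2]])*1000
def plan(x,y,z,yaw=0):
    """cramp mm target; yaw = angle of tool y from cramp y, deg. prints units in tool axes"""
    s=manip.get_state(); q=s["ee_rot"]; M=Ro.from_quat([q[1],q[2],q[3],q[0]]).as_matrix()
    d=M.T@(C(p,x/1000,y/1000,z/1000)-s["position"])/.04
    ang=np.degrees(np.arctan2(M[1,1],M[0,1])); des=np.degrees(p[2])+90+yaw
    print('t',round(float(s["clock"]),2),'cramp now',toC(s["position"]).round(1),'yaw',round(float(ang-np.degrees(p[2])-90),2),'w',s["width"],'F',s["contact_force"].round(1))
    print('units',d.round(3),'turn',round(float(-((des-ang+180)%360-180)/10),3))
E
python3 - <<'E'
from h import *
from scipy.optimize import least_squares
dt=load("top"); ds=load("side")
T=lambda u,v:(245+(u+.5)/6-.5,185+(v+.5)/6-.5)
S=lambda u,v:(250+(u+.5)/4-.5,160+(v+.5)/4-.5)
def tri(a,b,z):
    return least_squares(lambda X:np.r_[np.array(proj(dt,[*X,z]))-a,np.array(proj(ds,[*X,z]))-b],[.5,0]).x
for n,a,b,z in [('pin',T(78,217),S(201,36),.106),('knob',T(440,235),S(194,216),.102)]:
    X=tri(a,b,z); print(n,toC([*X,z]),toC(px(dt,*a,z)),toC(px(ds,*b,z)))
for n,u,v in[('glue',262/1.25,228/1.25),('tape',325/1.25,200/1.25),('tape2',340/1.25,235/1.25),('small',488/1.25,272/1.25),('large',248/1.25,308/1.25)]: print(n,toC(px(dt,u,v)).round())
for u,v in [(482,155),(600,115),(652,268),(535,308)]: print('boxc',toC(px(dt,*T(u,v),.068)))
print('fj', toC(px(dt,*T(608,113),.066)),toC(px(dt,*T(652,250),.066)))
plan(-103,50,180); plan(-101,50,180)
E
```

```text
pin [-105.00103052   48.66379583  106.        ] [-105.11481246   48.27317783  106.        ] [-104.89575879   48.99194622  106.        ]
knob [ 21.75473709  -0.19494371 102.        ] [ 21.55188589  -0.8666833  102.        ] [ 21.89253929   0.24467762 102.        ]
glue [-177.  158.  136.]
tape [-62. 209.  11.]
tape2 [-55. 131.   7.]
small [194. -38.  54.]
large [-250.   37.   91.]
boxc [49.08666449 26.80900097 68.        ]
boxc [98.56751766 27.12398772 68.        ]
boxc [ 97.96671165 -36.61487306  68.        ]
boxc [ 49.33820729 -36.79677971  68.        ]
fj [102.11631466  27.10407642  66.        ] [100.5897371  -29.84206131  66.        ]
t 0.2 cramp now [ 457.  -568.7  230.8] yaw -94.34 w 0.0854129463870626 F [-0.1 -0.1  1. ]
units [ 14.364 -15.13    1.288] turn -9.434
t 0.2 cramp now [ 457.  -568.7  230.8] yaw -94.34 w 0.0854129463870626 F [-0.1 -0.1  1. ]
units [ 14.367 -15.08    1.288] turn -9.434
```

Run:
```python
from h import *
p=p.copy(); o=C(p,-.0015,-.001,0); p[:2]=o[:2]; np.save('p.npy',p)
```

Emit:
{"method": "play_rows", "body": {"motion": [[14.3, -15.1, 0.8, -9.43, 30], [14.3, -15.1, 0.8, -9.43, 30], [14.3, -15.1, 0.8, -9.43, 30], [14.3, -15.1, 0.8, -9.43, 30], [14.3, -15.1, 0.8, -9.43, 30]]}}

```text
clock: 0.82
position: [0.2882, -0.2893, 0.2193]
ee_rot: [0.0, 0.834, 0.552, 0.0]
contact_force: [1.0, -0.9, 0.7]
width: 0.0302
gripper_force: 0.0
```

Run:
```python
from h import *
plan(-103,50,180)
```

```text
t 0.82 cramp now [ 247.5 -335.3  219.3] yaw -40.32 w 0.030180557952397942 F [ 1.  -0.9  0.7]
units [12.915  1.674  0.982] turn -4.032
```

Emit:
{"method": "play_rows", "body": {"motion": [[12.9, 1.67, 0.9, -4.03, 30], [12.9, 1.67, 0.9, -4.03, 30], [12.9, 1.67, 0.9, -4.03, 30], [12.9, 1.67, 0.9, -4.03, 30], [12.9, 1.67, 0.9, -4.03, 30]]}}

```text
clock: 1.45
position: [0.4473, -0.021, 0.1978]
ee_rot: [0.001, 0.594, 0.804, -0.0]
contact_force: [0.5, -0.7, -0.2]
width: 0.0298
gripper_force: 0.0
```

Run:
```python
from h import *
plan(-101,53,150)
```

```text
t 1.45 cramp now [  38.8 -103.5  197.8] yaw -0.26 w 0.02984893419173812 F [ 0.5 -0.7 -0.2]
units [3.515 3.896 1.193] turn -0.026
```

Emit:
{"method": "play_rows", "body": {"motion": [[3.52, 3.9, 1.2, -0.03, 30], [3.52, 3.9, 1.2, -0.03, 30], [3.52, 3.9, 1.2, -0.03, 30], [3.52, 3.9, 1.2, -0.03, 30], [3.52, 3.9, 1.2, -0.03, 30]]}}

```text
clock: 2.08
position: [0.5548, 0.159, 0.1484]
ee_rot: [-0.001, 0.592, 0.806, -0.001]
contact_force: [-0.7, 0.5, 0.6]
width: 0.0299
gripper_force: 0.0
```

Run:
```python
from h import *
plan(-101,52,84)
shot("side",'side2.png',(230,120,360,240),5)
```

```text
t 2.08 cramp now [-101.    52.7  148.4] yaw 0.14 w 0.02987983001287149 F [-0.7  0.5  0.6]
units [-1.000e-03 -1.400e-02  1.611e+00] turn 0.014
```

View pics/side2.png

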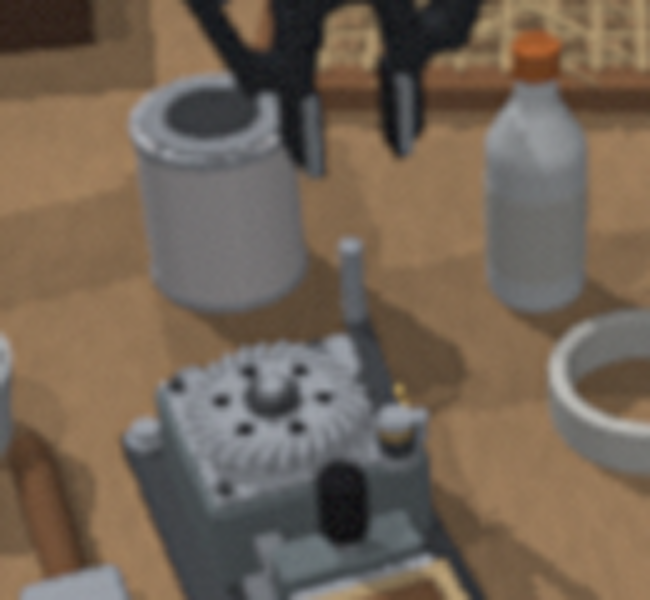

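The finger tips straddle the pin in the picture: tips near (312,172) and (402,152), pin top at (350,240). I'll go down and swing it out.

Emit:
{"method": "play_rows", "body": {"motion": [[0, 0, 0.8, 0, 30], [0, 0, 1.6, 0, 30], [0, 0, 1.6, 0, 30], [0, 0.3, 1.6, 0, 30], [-0.07, 0.55, 1.6, 0, 30]]}}

```text
clock: 2.75
position: [0.5781, 0.1613, 0.0874]
ee_rot: [0.001, 0.593, 0.805, 0.001]
contact_force: [-1.8, -0.2, 1.1]
width: 0.0298
gripper_force: 0.5
```

Emit:
{"method": "play_rows", "body": {"motion": [[0, 0.23, 0, 0, 30], [0, 0.23, 0, 0, 30], [0, 0.23, 0, 0, 30], [0, 0.23, 0, 0, 30], [0, 0.23, 0, 0, 30]]}}

```text
clock: 3.38
position: [0.5848, 0.1641, 0.0857]
ee_rot: [-0.0, 0.593, 0.805, -0.0]
contact_force: [-1.0, -0.0, -0.3]
width: 0.0299
gripper_force: 0.5
```

Run:
```python
from h import *
plan(-101,52,84)
shot("top",'top2.png',(245,175,375,275),6)
```

```text
t 3.38 cramp now [-96.9  82.9  85.7] yaw -0.02 w 0.02993040313671594 F [-1.  -0.  -0.3]
units [ 0.101 -0.773  0.042] turn -0.002
```

View pics/top2.png

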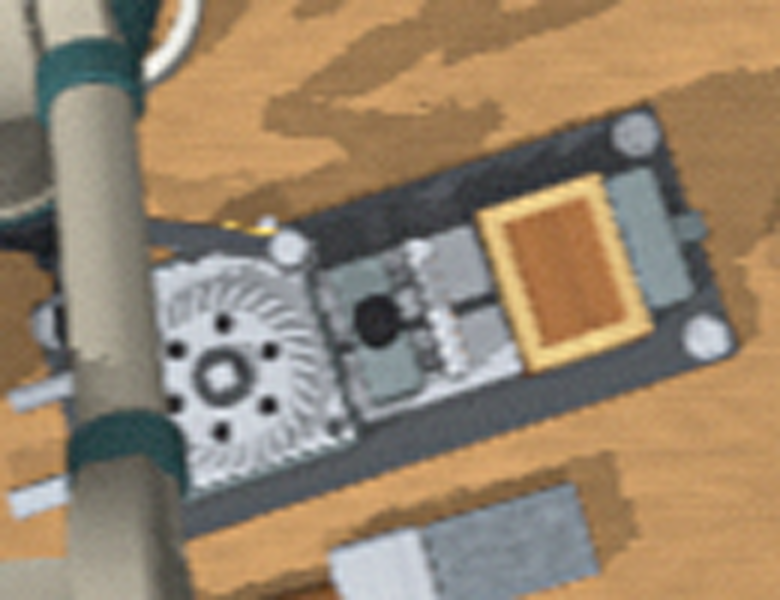

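The pawl is swung off (arm at (290,245) points outward) and the knob has run back to (376,320). The box stays put at (565,272). I'll hold a little longer and measure the knob.

Emit:
{"method": "play_rows", "body": {"motion": [[0, 0, 0, 0, 30], [0, 0, 0, 0, 30], [0, 0, 0, 0, 30], [0, 0, 0, 0, 30], [0, 0, 0, 0, 30]]}}

```text
clock: 4.05
position: [0.5851, 0.1639, 0.0857]
ee_rot: [0.0, 0.593, 0.805, -0.0]
contact_force: [-1.3, 0.7, 0.5]
width: 0.0302
gripper_force: 0.5
```

Emit:
{"method": "play_rows", "body": {"motion": [[0, 0, 0, 0, 30], [0, 0, 0, 0, 30], [0, 0, 0, 0, 30], [0, 0, 0, 0, 30], [0, 0, 0, 0, 30]]}}

```text
clock: 4.68
position: [0.5851, 0.164, 0.0857]
ee_rot: [-0.0, 0.593, 0.805, -0.0]
contact_force: [-0.7, -0.3, -0.1]
width: 0.0301
gripper_force: 0.5
```

```bash
cat >> h.py <<'E'
def knob():
    """centroid of the black knob top, cramp mm"""
    d=manip.get_image("top"); im=d["img"].max(2).astype(int)
    best=[]
    ps=[proj(d,C(p,x/1000,0,.102)) for x in(-12,32)]
    m=np.zeros(im.shape,np.uint8)
    cv2.line(m,tuple(int(round(a)) for a in ps[0]),tuple(int(round(a)) for a in ps[1]),1,9)
    k=(im<45)&(m>0); v,u=np.nonzero(k); print('knob n',len(u),toC(px(d,u.mean(),v.mean(),.102)).round(1)); return d
E
python3 - <<'E'
from h import *
knob(); plan(-101,52,84)
E
```

```text
knob n 17 [ -3.2  -1.9 102. ]
t 4.72 cramp now [-96.7  83.2  85.7] yaw -0.02 w 0.030104063635075787 F [-0.9 -0.3 -0.4]
units [ 0.107 -0.779  0.042] turn -0.002
```

The jaw is fully back, with the knob at x ≈ -3. Next I release the pin and move over the box.

Emit:
{"method": "play_rows", "body": {"motion": [[0.05, -0.4, 0, 0, 30], [0.1, -0.78, 0, 0, 30], [0.1, -0.78, 0, 0, 30], [0.1, -0.78, -1.0, 0, 30], [0.1, -0.78, -2.0, 0, 30]]}}

```text
clock: 5.35
position: [0.5543, 0.1584, 0.1665]
ee_rot: [0.0, 0.593, 0.805, -0.0]
contact_force: [1.1, 0.9, -0.5]
width: 0.0303
gripper_force: 0.0
```

Emit:
{"method": "play_rows", "body": {"motion": [[-1.5, -0.5, 0, 0, 85], [-3, -0.9, 0, 0, 85], [-4.4, -1.4, 0, 0, 85], [-4.4, -1.4, 0, 0, 85], [-4.4, -1.4, 0, 0, 85]]}}

```text
clock: 5.98
position: [0.5533, -0.0261, 0.1658]
ee_rot: [0.0, 0.593, 0.805, 0.0]
contact_force: [0.2, 0.2, -0.9]
width: 0.0846
gripper_force: 0.0
```

Run:
```python
from h import *
plan(75,-4,30); d=shot("side",'side3.png',(240,150,370,270),5)
```

```text
t 5.97 cramp now [ 75.2  -3.9 165.8] yaw -0.09 w 0.08464230388540789 F [ 0.2  0.2 -0.9]
units [ 0.005 -0.005  3.396] turn -0.009
```

View pics/side3.png

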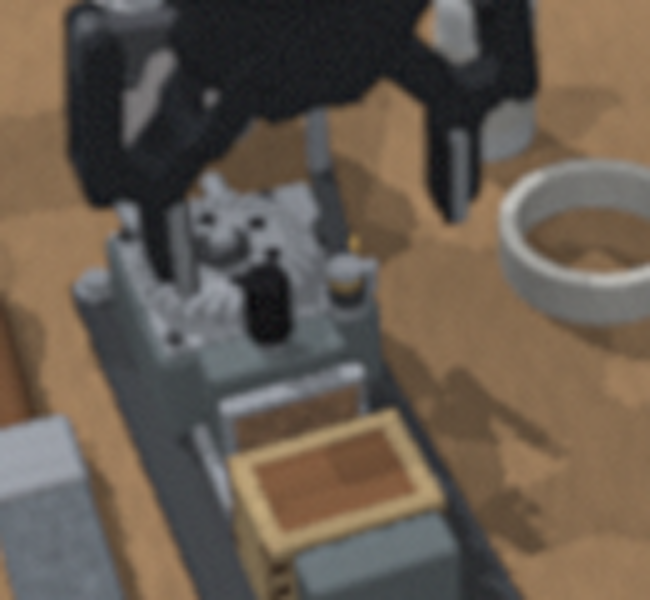

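The jaw is well back and the open fingers stand either side of the box, whose top centre is at (338,485). I'll go down.

Emit:
{"method": "play_rows", "body": {"motion": [[0, 0, 1.2, 0, 85], [0, 0, 2.2, 0, 85], [0, 0, 2.9, 0, 85], [0, 0, 3.4, 0, 85], [0, 0, 3.4, 0, 85]]}}

```text
clock: 6.65
position: [0.5519, -0.0243, 0.0283]
ee_rot: [-0.002, 0.592, 0.806, -0.001]
contact_force: [0.2, -0.2, 0.2]
width: 0.085
gripper_force: 0.0
```

Emit:
{"method": "play_rows", "body": {"motion": [[0, 0, 0, 0, 60], [0, 0, 0, 0, 60], [0, 0, 0, 0, 60], [0, 0, 0, 0, 60], [0, 0, 0, 0, 60]], "newtons": 30}}

```text
clock: 7.28
position: [0.5539, -0.0255, 0.0308]
ee_rot: [0.001, 0.593, 0.805, 0.001]
contact_force: [-0.6, 5.2, 6.0]
width: 0.0654
gripper_force: 35.6
```

Emit:
{"method": "play_rows", "body": {"motion": [[0, 0, -0.4, 0, 60], [0, 0, -1.4, 0, 60], [0, 0, -2.5, 0, 60], [0, 0, -2.5, 0, 60], [0, 0.8, -2.5, 0, 60]]}}

```text
clock: 7.9
position: [0.5816, -0.0176, 0.1303]
ee_rot: [-0.0, 0.593, 0.805, -0.001]
contact_force: [0.0, -0.1, -0.4]
width: 0.0657
gripper_force: 35.0
```

Emit:
{"method": "play_rows", "body": {"motion": [[0, 0.8, 0, 1, 60], [0, 1.7, 0, 2, 60], [0, 2.55, 0, 3, 60], [0, 2.55, 0, 4, 60], [0, 2.55, 0, 5, 60]]}}

```text
clock: 8.52
position: [0.6804, 0.0132, 0.1281]
ee_rot: [-0.0, 0.879, 0.477, -0.001]
contact_force: [-0.1, 0.3, -1.4]
width: 0.0653
gripper_force: 34.9
```

Emit:
{"method": "play_rows", "body": {"motion": [[0, 0, 0, 1, 60], [0, 0, 0, 2, 60], [0, 0, 0, 3, 60], [0, 0, 0, 4, 60], [0, 0, 0, 4, 60]]}}

```text
clock: 9.15
position: [0.6802, 0.0131, 0.1287]
ee_rot: [0.0, 0.988, 0.151, -0.001]
contact_force: [-0.7, 0.1, -0.7]
width: 0.0657
gripper_force: 34.9
```

Run:
```python
from h import *
plan(75,130,11.5,-90); d=shot("side",'side4.png',(180,100,440,310),3)
```

```text
t 9.15 cramp now [ 75.7 129.  128.7] yaw -89.93 w 0.06572045554323971 F [-0.7  0.1 -0.7]
units [ 0.033 -0.017  2.93 ] turn 0.007
```

View pics/side4.png

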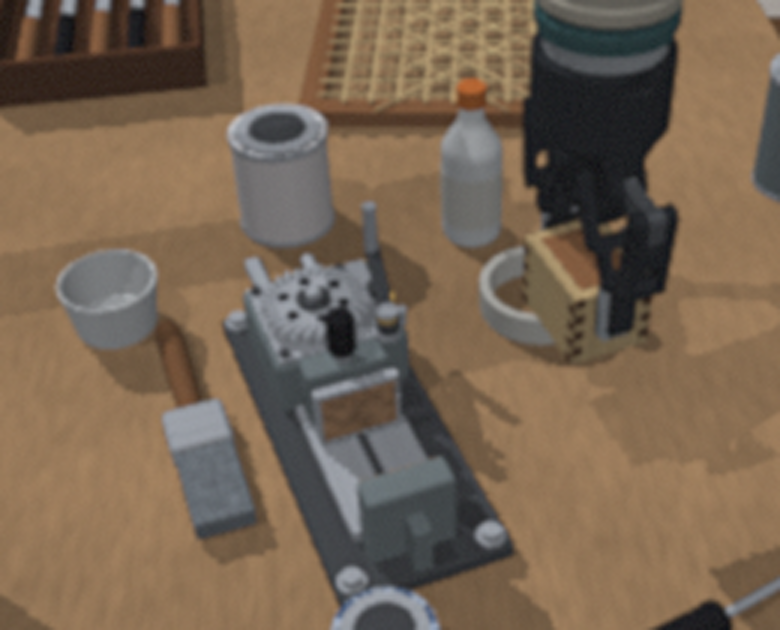

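The box, at (590,290), is held squarely above clear bench beside the cramp. I'll lower it and release.

Emit:
{"method": "play_rows", "body": {"motion": [[0, 0, 1.2, 0, 60], [0, 0, 2.2, 0, 60], [0, 0, 2.7, 0, 60], [0, 0, 2.9, 0, 60], [0, 0, 2.93, 0, 60]]}}

```text
clock: 9.82
position: [0.6811, 0.0135, 0.0123]
ee_rot: [0.0, 0.989, 0.151, -0.0]
contact_force: [-0.1, -0.2, -0.2]
width: 0.0655
gripper_force: 35.0
```

Emit:
{"method": "play_rows", "body": {"motion": [[0, 0, 0, 0, 60], [0, 0, 0, 0, 75], [0, 0, 0, 0, 85], [0, 0, 0, 0, 85], [0, 0, 0, 0, 85]]}}

```text
clock: 10.45
position: [0.6811, 0.0136, 0.0127]
ee_rot: [0.0, 0.989, 0.15, 0.0]
contact_force: [-0.1, 0.2, -0.4]
width: 0.0848
gripper_force: 0.0
```

Emit:
{"method": "play_rows", "body": {"motion": [[0, 0, -0.5, 0, 85], [0, 0, -1.5, 0, 85], [0, 0, -2.5, -1, 85], [0, 0, -2.5, -2, 85], [0, 0, -2.5, -3, 85]]}}

```text
clock: 11.08
position: [0.6813, 0.0136, 0.1135]
ee_rot: [0.0, 0.915, 0.404, 0.001]
contact_force: [-0.4, 0.8, -0.3]
width: 0.0852
gripper_force: 0.0
```

Emit:
{"method": "play_rows", "body": {"motion": [[0, 0, 0, -1, 85], [0, 0, 0, -2, 85], [0, 0, 0, -3, 85], [0, 0, 0, -4, 85], [0, 0, 0, -5, 85]]}}

```text
clock: 11.7
position: [0.6809, 0.0137, 0.1124]
ee_rot: [-0.0, 0.658, 0.753, -0.0]
contact_force: [-0.8, -0.3, -1.0]
width: 0.0852
gripper_force: 0.0
```

Emit:
{"method": "play_rows", "body": {"motion": [[0, 0, 0, -1, 85], [0, 0, 0, -1, 85]]}}

```text
clock: 11.95
position: [0.6809, 0.0136, 0.1124]
ee_rot: [-0.0, 0.593, 0.805, -0.0]
contact_force: [-0.3, 0.0, -0.8]
width: 0.0847
gripper_force: 0.0
```

Run:
```python
from h import *
plan(75.5,129,11.5,0); d=shot("side",'side5.png',(320,130,450,250),5)
```

```text
t 11.95 cramp now [ 75.3 129.8 112.4] yaw -0.14 w 0.08469058018879429 F [-0.3  0.  -0.8]
units [-0.004 -0.019  2.523] turn -0.014
```

View pics/side5.png

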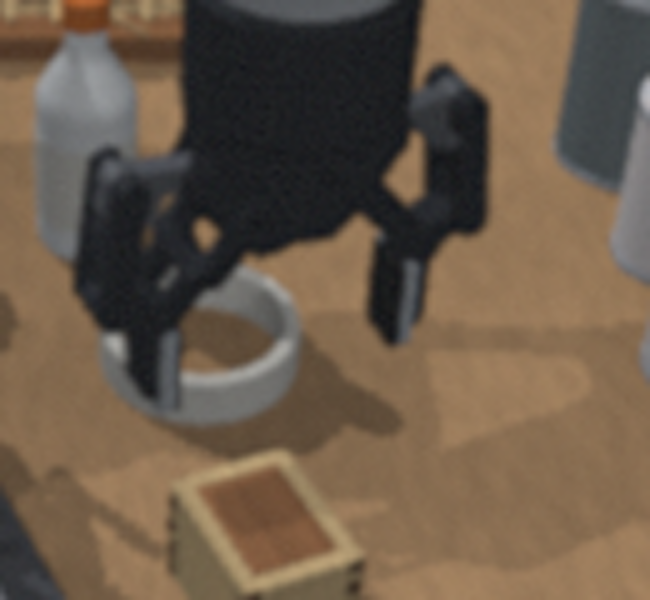

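The box stands flat on the bench at (265,540) below the open fingers, its 50 mm way across the pads. I'll descend and grip it.

Emit:
{"method": "play_rows", "body": {"motion": [[0, 0, 1.0, 0, 85], [0, 0, 1.8, 0, 85], [0, 0, 2.4, 0, 85], [0, 0, 2.4, 0, 85], [0, 0, 2.4, 0, 44]]}}

```text
clock: 12.62
position: [0.6818, 0.0135, 0.0175]
ee_rot: [0.001, 0.593, 0.805, 0.0]
contact_force: [-0.5, -0.3, 0.2]
width: 0.0697
gripper_force: 0.0
```

Emit:
{"method": "play_rows", "body": {"motion": [[0, 0, 0, 0, 44], [0, 0, 0, 0, 44], [0, 0, 0, 0, 44], [0, 0, 0, 0, 44], [0, 0, 0, 0, 44]]}}

```text
clock: 13.25
position: [0.6823, 0.0136, 0.0182]
ee_rot: [0.001, 0.593, 0.805, 0.001]
contact_force: [-0.5, -0.5, 6.4]
width: 0.0498
gripper_force: 33.5
```

Run:
```python
from h import *
plan(63,0,140,0)
```

```text
t 13.25 cramp now [ 75.8 131.   18.2] yaw -0.04 w 0.04976759117686206 F [-0.5 -0.5  6.4]
units [ 0.314 -3.267 -3.055] turn -0.004
```

Emit:
{"method": "play_rows", "body": {"motion": [[0, 0, -0.4, 0, 44], [0, 0, -1.5, 0, 44], [0, 0, -2.8, 0, 44], [0, 0, -3.05, 0, 44], [0.1, -0.9, -3.05, 0, 44]]}}

```text
clock: 13.88
position: [0.6475, 0.0068, 0.1397]
ee_rot: [0.002, 0.592, 0.806, 0.001]
contact_force: [-0.2, -0.8, -0.9]
width: 0.0491
gripper_force: 32.8
```

Emit:
{"method": "play_rows", "body": {"motion": [[0.1, -0.9, 0, 0, 44], [0.2, -1.7, 0, 0, 44], [0.2, -2.37, 0, 0, 44], [0.22, -2.37, 0, 0, 44], [0.22, -2.37, 0, 0, 44]]}}

```text
clock: 14.5
position: [0.5529, -0.0129, 0.1384]
ee_rot: [0.0, 0.593, 0.805, 0.0]
contact_force: [-0.1, -0.4, -0.6]
width: 0.0497
gripper_force: 32.7
```

Run:
```python
from h import *
plan(63,0,40,0)
shot("side",'side6.png',(250,130,370,270),4)
d=manip.get_image("top"); np.savez('last_top.npz',**d); im=d["img"][185:275,245:375,::-1]; a=cv2.imread('pics/side6.png'); b=cv2.resize(im,None,fx=2.4,fy=2.4)
o=np.zeros((a.shape[0],a.shape[1]+b.shape[1],3),np.uint8); o[:,:a.shape[1]]=a; o[:b.shape[0],a.shape[1]:]=b; cv2.imwrite('pics/both6.png',o)
```

```text
t 14.5 cramp now [ 62.6  -0.3 138.4] yaw -0.03 w 0.049681801903403905 F [-0.1 -0.4 -0.6]
units [-0.011  0.006  2.461] turn -0.003
```

View pics/both6.png

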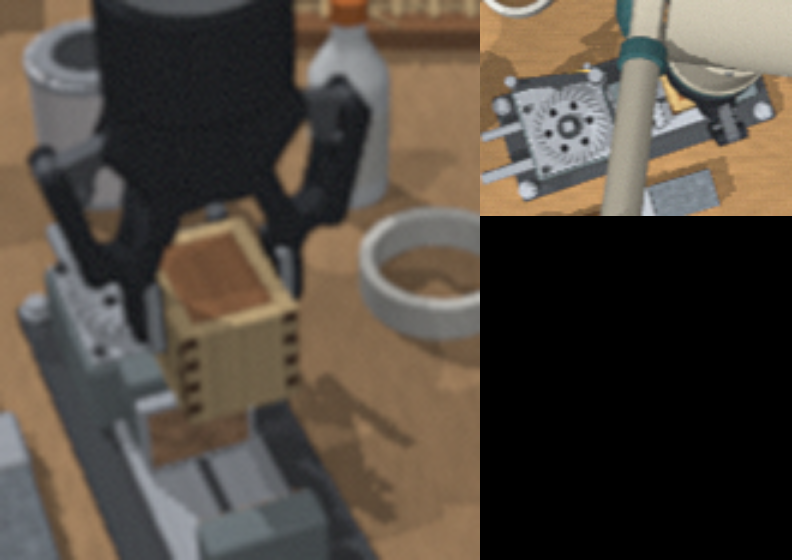

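The box hangs over the bed in the side view, its front bottom corners at about (192,418) and (293,390). The knob and jaw are well clear. I'll check the box's x from those corners.

Run:
```python
from h import *
d=load("side")
f=lambda u,v:(250+(u+.5)/4-.5,130+(v+.5)/4-.5)
print([toC(px(d,*f(*c),.121)).round(1) for c in((192,418),(293,390))])
print('top corners',[toC(px(d,*f(*c),.169)).round(1) for c in((187,330),(299,305))])
# fixed jaw inner top edge
print('fj',[toC(px(d,*f(*c),.066)).round(1) for c in((200,520),(320,490))], [proj(d,C(p,.1,y,.066)) for y in(-.028,.028)], [f(200,520),f(320,490)])
```

```text
[array([ 92.4, -22.7, 121. ]), array([ 93.4,  22.7, 121. ])]
top corners [array([ 91.1, -21.1, 169. ]), array([ 94.8,  26.1, 169. ])]
fj [array([ 99.9, -25.3,  66. ]), array([104.2,  30. ,  66. ])] [(np.float64(298.17485263528715), np.float64(260.1150457424207)), (np.float64(327.69007100034173), np.float64(250.8692529666182))] [(299.625, 259.625), (329.625, 252.125)]
```

Emit:
{"method": "play_rows", "body": {"motion": [[-0.03, 0, 0.6, 0, 44], [-0.03, 0, 1.1, 0, 44], [-0.03, 0, 1.5, 0, 44], [-0.03, 0, 1.8, 0, 44], [-0.03, 0, 1.9, 0, 44]]}}

```text
clock: 15.22
position: [0.5526, -0.0141, 0.0617]
ee_rot: [-0.0, 0.593, 0.806, -0.0]
contact_force: [0.5, 0.0, -0.4]
width: 0.0492
gripper_force: 32.7
```

Emit:
{"method": "play_rows", "body": {"motion": [[0, 0, 0.15, 0, 44], [0, 0, 0.3, 0, 44], [0, 0, 0.4, 0, 44], [0, 0, 0.5, 0, 44], [0, 0, 0.55, 0, 44]]}}

```text
clock: 15.85
position: [0.5526, -0.0142, 0.0403]
ee_rot: [-0.0, 0.593, 0.805, -0.0]
contact_force: [-1.0, 0.3, -1.5]
width: 0.0495
gripper_force: 32.7
```

Run:
```python
from h import *
plan(63,0,38,0)
```

```text
t 15.85 cramp now [63.7 -1.  40.3] yaw -0.03 w 0.0494941674164579 F [-1.   0.3 -1.5]
units [0.018 0.024 0.058] turn -0.003
```

Emit:
{"method": "play_rows", "body": {"motion": [[0, 0.02, 0.03, 0, 44], [0, 0.02, 0.06, 0, 44], [0, 0.02, 0.08, 0, 44], [0, 0.02, 0.08, 0, 44]]}}

```text
clock: 16.35
position: [0.5537, -0.014, 0.0382]
ee_rot: [0.0, 0.593, 0.805, 0.0]
contact_force: [-1.8, 0.1, 5.3]
width: 0.0494
gripper_force: 33.3
```

Emit:
{"method": "play_rows", "body": {"motion": [[0, 0, 0, 0, 52], [0, 0, 0, 0, 60], [0, 0, 0, 0, 75], [0, 0, 0, 0, 75], [0, 0, 0, 0, 75]]}}

```text
clock: 16.98
position: [0.5534, -0.014, 0.0372]
ee_rot: [-0.0, 0.593, 0.805, -0.0]
contact_force: [-0.1, 0.2, -0.6]
width: 0.0748
gripper_force: 0.0
```

Emit:
{"method": "play_rows", "body": {"motion": [[0, 0, -0.5, 0, 75], [0, 0, -1.5, 0, 75], [0, 0, -2.5, 0, 75], [0, 0, -3.2, 0, 75], [0, 0, -3.2, 0, 75]]}}

```text
clock: 17.6
position: [0.5551, -0.0142, 0.1677]
ee_rot: [0.003, 0.593, 0.805, 0.001]
contact_force: [0.2, 0.0, 0.1]
width: 0.0752
gripper_force: 0.0
```

Emit:
{"method": "play_rows", "body": {"motion": [[1, 0, 0, 0, 40], [2, 0, 0, 0, 0], [2.6, 0, 0, 0, 0], [2.6, 0, 0, 0, 0], [2.6, 0, 0, 0, 0]]}}

```text
clock: 18.23
position: [0.5223, 0.0848, 0.1644]
ee_rot: [-0.0, 0.593, 0.806, -0.001]
contact_force: [-1.0, -0.1, -0.2]
width: 0.0001
gripper_force: 0.0
```

Run:
```python
from h import *
plan(-30,0,84,0)
shot("side",'side7.png',(250,130,370,270),4)
```

```text
t 18.23 cramp now [-39.8  -0.4 164.4] yaw -0.01 w 0.00012229774531865258 F [-1.  -0.1 -0.2]
units [-0.245  0.013  2.01 ] turn -0.001
```

View pics/side7.png

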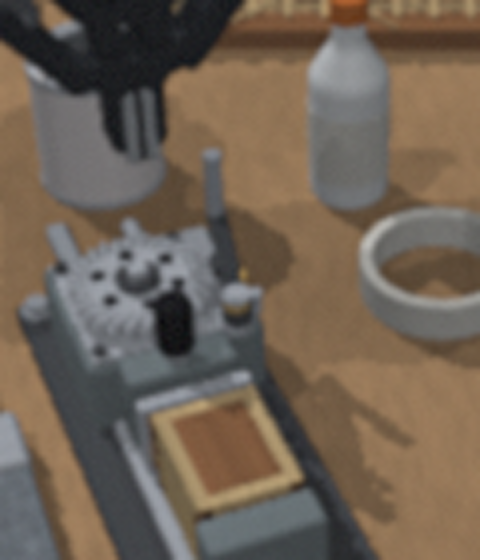

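The box lies flat between the jaws at (225,450), with the knob behind it at (175,322). I'm now lowering the closed fingers behind the knob. I'm also at the picture limit, so I'll work from numbers from here.

Emit:
{"method": "play_rows", "body": {"motion": [[0, 0.01, 1.0, 0, 0], [0, 0.01, 2.0, 0, 0], [0, 0.01, 2.0, 0, 0], [-0.15, 0.01, 2.0, 0, 0], [-0.25, 0.01, 2.0, 0, 0]]}}

```text
clock: 18.9
position: [0.5276, 0.0752, 0.087]
ee_rot: [0.002, 0.593, 0.805, 0.001]
contact_force: [1.5, -0.3, -0.5]
width: -0.0
gripper_force: 0.0
```

Emit:
{"method": "play_rows", "body": {"motion": [[-0.05, 0, 0, 0, 0], [-0.1, 0, 0, 0, 0], [-0.15, 0, 0, 0, 0], [-0.15, 0, 0, 0, 0]]}}

```text
clock: 19.4
position: [0.5275, 0.0711, 0.0857]
ee_rot: [-0.0, 0.593, 0.805, 0.001]
contact_force: [-1.2, 4.7, 3.2]
width: 0.0
gripper_force: 2.3
```

Run:
```python
from h import *
plan(-8.5,0,84,0); knob()
```

```text
t 19.4 cramp now [-25.2   0.5  85.7] yaw -0.06 w 1.834180227829811e-05 F [-1.2  4.7  3.2]
units [-0.418 -0.012  0.041] turn -0.006
knob n 0 [nan nan nan]h.py:37: RuntimeWarning: Mean of empty slice.
  k=(im<45)&(m>0); v,u=np.nonzero(k); print('knob n',len(u),toC(px(d,u.mean(),v.mean(),.102)).round(1)); return d
  ret = ret.dtype.type(ret / rcount)
```

Emit:
{"method": "play_rows", "body": {"motion": [[-0.07, 0, 0, 0, 0], [-0.14, 0, 0, 0, 0], [-0.21, 0, 0, 0, 0], [-0.28, 0, 0, 0, 0], [-0.28, 0, 0, 0, 0]]}}

```text
clock: 20.08
position: [0.5298, 0.0636, 0.0856]
ee_rot: [-0.003, 0.594, 0.805, 0.002]
contact_force: [-3.4, 14.1, 5.5]
width: 0.0002
gripper_force: 7.3
```

Emit:
{"method": "play_rows", "body": {"motion": [[-0.04, 0, 0, 0, 0], [-0.08, 0, 0, 0, 0], [-0.12, 0, 0, 0, 0], [-0.15, 0, 0, 0, 0], [-0.15, 0, 0, 0, 0]]}}

```text
clock: 20.7
position: [0.5314, 0.0587, 0.0857]
ee_rot: [-0.003, 0.594, 0.805, 0.003]
contact_force: [-3.8, 15.7, 7.7]
width: 0.0004
gripper_force: 8.2
```

Run:
```python
from h import *
plan(-8.5,0,84,0)
```

```text
t 20.7 cramp now [-12.2   0.5  85.7] yaw -0.17 w 0.0003983044004281174 F [-3.8 15.7  7.7]
units [-0.093 -0.011  0.041] turn -0.017
```

Emit:
{"method": "play_rows", "body": {"motion": [[-0.04, 0, 0, 0, 0], [-0.08, 0, 0, 0, 0], [-0.1, 0, 0, 0, 0], [-0.1, 0, 0, 0, 0]]}}

```text
clock: 21.2
position: [0.5322, 0.056, 0.0857]
ee_rot: [-0.004, 0.594, 0.805, 0.004]
contact_force: [-3.1, 18.8, 8.3]
width: 0.0001
gripper_force: 9.8
```

Run:
```python
from h import *
plan(-8.5,0,84,0)
```

```text
t 21.2 cramp now [-9.4  0.4 85.7] yaw -0.2 w 8.241818375783176e-05 F [-3.1 18.8  8.3]
units [-0.023 -0.01   0.042] turn -0.02
```

Emit:
{"method": "play_rows", "body": {"motion": [[-0.03, 0, 0, 0, 0], [-0.05, 0, 0, 0, 0], [-0.05, 0, 0, 0, 0]]}}

```text
clock: 21.58
position: [0.5324, 0.0552, 0.0857]
ee_rot: [-0.005, 0.594, 0.804, 0.004]
contact_force: [-5.0, 22.2, 8.5]
width: -0.0002
gripper_force: 11.4
```

Emit:
{"method": "play_rows", "body": {"motion": [[0.2, 0, 0, 0, 0], [0.5, 0, 0, 0, 0], [0.7, 0, 0, 0, 0], [0.7, 0, -1, 0, 0], [0.7, 0, -2, 0, 0]]}}

```text
clock: 22.2
position: [0.5258, 0.0745, 0.1655]
ee_rot: [-0.0, 0.593, 0.806, -0.001]
contact_force: [0.4, -0.5, -0.3]
width: -0.0003
gripper_force: 0.0
```

Emit:
{"method": "play_rows", "body": {"motion": [[0, -1.5, -0.5, 0, 0], [0, -3, -1, 0, 0], [0, -4.5, -1, 0, 0], [0, -4.5, -1, 0, 0]]}}

```text
clock: 22.7
position: [0.3496, 0.0206, 0.205]
ee_rot: [-0.001, 0.593, 0.805, -0.001]
contact_force: [0.2, 0.3, -0.6]
width: 0.0
gripper_force: 0.0
```

Run:
```python
from h import *
d=knob(); plan(0,0,84,0)
T=lambda x,y,z:tuple(proj(d,C(p,x/1000,y/1000,z/1000)))
# box top extents along cramp axis: depth + brightness profile
for x in range(15,106,3):
    u,v=T(x,0,68); X=toC(px(d,u,v)); print(x,d["img"][round(v),round(u)],X[2].round(1),end=' | ')
print()
for y in range(-36,37,3):
    u,v=T(66,y,68); X=toC(px(d,u,v)); print(y,d["img"][round(v),round(u)],X[2].round(1),end=' | ')
```

```text
knob n 25 [ 10.1  -1.5 102. ]
t 22.75 cramp now [ -29.2 -181.2  205.5] yaw -0.11 w 0.00011676671146356878 F [ 1.1 -0.3  0.6]
units [-0.717  4.53   3.042] turn -0.011
15 [40 38 43] 103.4 | 18 [49 44 52] 100.6 | 21 [83 87 88] 101.2 | 24 [107 106 108] 20.8 | 27 [134 139 144] 66.4 | 30 [153 155 167] 64.0 | 33 [176 152 113] 67.5 | 36 [179 152 102] 67.4 | 39 [172 143  96] 67.1 | 42 [159 118  75] 67.4 | 45 [141  93  59] 66.6 | 48 [161 108  66] 68.9 | 51 [165 109  65] 69.5 | 54 [160 105  62] 67.1 | 57 [163 107  67] 68.1 | 60 [164 110  69] 68.3 | 63 [159 103  59] 70.1 | 66 [158 102  61] 69.2 | 69 [163 109  65] 66.5 | 72 [163 110  67] 65.7 | 75 [161 107  62] 67.2 | 78 [161 107  62] 67.8 | 81 [159 108  63] 67.1 | 84 [163 112  65] 66.9 | 87 [164 109  69] 68.8 | 90 [157 103  60] 68.1 | 93 [218 175 113] 64.9 | 96 [228 195 128] 69.0 | 99 [190 166 123] 68.2 | 102 [120 130 132] 65.9 | 105 [139 156 161] 66.7 | 
-36 [ 93  97 102] 9.0 | -33 [202 208 218] 17.6 | -30 [198 204 215] 20.7 | -27 [141 125 104] 47.4 | -24 [215 181 119] 72.2 | -21 [222 187 127] 66.4 | -18 [199 159 106] 68.1 | -15 [178 118  71] 67.4 | -12 [169 115  69] 67.1 | -9 [171 115  70] 68.7 | -6 [172 116  71] 64.9 | -3 [160 103  59] 69.2 | 0 [158 102  61] 69.2 | 3 [165 110  63] 68.7 | 6 [168 110  65] 71.3 | 9 [168 113  65] 66.6 | 12 [171 111  64] 69.0 | 15 [158 107  64] 69.9 | 18 [223 185 120] 67.9 | 21 [228 195 129] 68.5 | 24 [226 192 128] 70.5 | 27 [92 90 88] 9.3 | 30 [53 53 60] 13.4 | 33 [57 60 62] 14.2 | 36 [52 59 61] 13.0 |
```

The knob sits 13.3 mm forward, so about 4 mm of plate press remains after the slip. The box top is level at z 68 mm, against the fixed jaw, and the arm is clear. I'll hand it in.

```bash
python3 -c "
from rig import manip
print(manip.sign_off())"
```

```text
the job is handed in; nothing more can be done
None
```

I turned the box a quarter turn and handed it in pinched against the fixed jaw, with about 4 mm of plate press left after the ratchet slip; the arm took about 23 s, I saw no sign of touching anything nearby, and I viewed 11 pictures, one over the limit of 10.

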